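# Mount a grinding wheel on the truing stand and lock it with the slotted keeper

### The arm

A 6-joint arm with a two-finger parallel gripper is mounted at the origin on a cart in front of the work surface, level with it; the furniture and walls round the work are solid. World frame = base frame: x ahead of the robot, y to its left, z up, the work surface at z = 0. Lengths are in m, angles in rad, forces in N, time in s.
With the tool pointing down it reaches from about 0.3 to 0.875 m from the base axis. Payload 6.4 kg.
Tool frame: the origin (TCP) lies at the very end of the fingers, on their centre line; the grasp point (between the pads) lies ctrl.pinch_z behind it (ctrl.pinch_z is the distance from the TCP to the grasp point, in m); y points along the fingers, z is the direction in which the jaws open and shut, and the axes are right-handed (so a half turn about y gives the same grasp; the last joint's range is limited). The gripper opens to 85 mm and grips with 20 to 120 N. Pads are 22 mm wide; open, the fingers measure 114 mm over their backs; the gripper's body (76 mm by 85 mm) begins 54 mm behind the grasp point. The pads swing forward as they close: fully open they stand 13 mm farther back than shut.
Start: joints at [-1.542, 0.181, 1.607, -0, 1.354, -0.206], TCP at [0.134, -0.559, 0.231] pointing down, gripper open.
Joint ranges: [-2.99, 2.99], [-0.89, 2.07], [0.3, 2.58], [-1.14, 4.28], [0, 2.63], [-3.12, 3.12]. Speed limits (rad/s): [2.57, 2.57, 3.01, 3.14, 3.14, 3.14].

### API

Orientations are given as a unit quaternion [w, x, y, z].
In Python, from bench import ctrl gives the robot as it stands.
- The arm moves only by the shell command python3 -m pendant 'ROWS'. ROWS is JSON, one flat list of numbers, 7 for each row, row after row: the shift along the world's x, y, z in m, then the turn, a rotation vector about the world's x, y, z in degrees, then the finger opening in m, from 0 to 0.0854. In form: [tx, ty, tz, rx, ry, rz, hand, tx, ty, tz, rx, ry, rz, hand, ...]. A call has 1 to 12 rows; each row shifts and turns the commanded pose from where the row before left it; what a row does not reach is not made up. A row lasts 1/8 s, in which the tool goes at most 62.5 mm and 10.7 degrees, less where a joint would pass 70% of its speed; a pose out of reach is approached as far as the arm can. A call with a gripper value outside its range is refused whole. The fingers move at their own pace and stop on an object; the grip force is fixed at half the most. Time passes only in rows, so rows that do not move let the fingers close. It gives the time, the measured TCP pose, the force and the opening at its end, in the units of the state.
- ctrl.get_obs(): the state, without advancing time (a new reading comes with each control period).
- ctrl.camera(name): name is "side" or "top"; returns the picture (480x640x3 uint8, red, green, blue); there is no depth.
- ctrl.camera_info(name): a dict with "fx", "fy", "cx", "cy" (pixels), "origin" and "rotation" of the camera in the world. Camera axes: x right, y down, z forward; pixel columns grow to the right and rows downward; lengths in m; the calibration is good to about 2 mm. A picture is of the moment at which its call begins. camera_info takes no time and is no camera call.
- ctrl.hand_in(): hands the job in, once; it reports no verdict.
Trained networks look in the newest picture that a camera, given by its name, has taken for a name from the list of things; names that differ only in an ending like _2 or _b are one class to them, and where a whole thing is asked for, a point or a joint stands for the part that bears it (a point fixed in the world has none). Each returns a list of dicts, best first, with "score" (0 to 1); they miss things now and then, are a little off and sometimes report something else, mostly with a low value. They report only what shows in the picture. A call takes as long as a camera call. They do not tell look-alikes from the thing itself.
- ctrl.silhouettes(target, camera): "mask" (480x640 bool, what is visible of it) and "bbox" ([left, top, right, bottom] in pixels, round what is visible of it).
The state is a dict: "time_s": time; "q": joint angles; "dq": joint speeds; "joint_efforts": joint torques, N m; "eef_pos": TCP position; "eef_rot": TCP orientation; "wrist_force": force on the tool from outside, world axes, zero at the start; "torque": the same for the moment, N m; "opening": opening from 0.0 (shut) to 1.0 (fully open).
Only numpy, scipy, OpenCV 4.12 (cv2) and the standard library are available. Lean on these libraries where they do the work, as an engineer would, in place of code of your own. Each camera call takes 0.05 s, during which the arm holds its last target.

### The job

Mount the grinding wheel on the upright spindle of the truing stand: put the spacer collar over the spindle down onto the base first, then the wheel flat on the collar with its recess still facing up, and last slide the slotted keeper plate in sideways under the spindle's head so that its boss drops into the wheel's recess and the plate lies flat on the wheel. Let go of everything, and do not disturb the silver cuff, the magnifier or the jar.

Things in the scene. Friction and masses are not known exactly. Their poses are not given: they have to be found in the camera images.
- spindle_foot (a point): Fixed truing stand: steel base 100x100x14 mm with an upright spindle. Point: on the spindle axis at the base's top face, 14 mm above the bench; z up. Above this point: spindle 21 mm in diameter to 36.5 mm, thin neck 12 mm in diameter to 56 mm, fixed head 21 mm in diameter to 66 mm (tapered above 59). Spacer and wheel pass over the head; the keeper enters the neck from the side.
- spacer_mid (a point): Plain steel spacer collar, a ring 58 mm in outer diameter, 22 mm high, bore 26 mm, standing on the bench, loose, about 0.16 kg. Point on its axis half-way up (11 mm); z along its axis.
- wheel_mid (a point): Stone-grey grinding wheel, a rigid disc 68 mm in outer diameter, 20 mm thick, bore 26 mm, lying flat on the bench, loose, about 0.18 kg. Its upper face has a round recess 47 mm wide and 4 mm deep round the bore, facing up at the start. Point on its axis half-way up (10 mm above its underside); z along its axis, towards the recess.
- keeper_eye (a point): Loose steel keeper, about 0.12 kg, lying flat: horseshoe plate 66 mm in diameter, 5 mm thick, under it a horseshoe boss 40 mm in diameter, 4 mm high; slot 17 mm wide, flared mouth to its own +x; a tongue with an upright black handle fin reaches 50 mm in its -x. Point: centre of the disc and of the slot's round end (on the spindle axis when home), 4.5 mm above the boss's underside; z up.
- keeper_grip (a point): Middle of the keeper's black handle fin: 36 mm from keeper_eye in the keeper's -x and 24.5 mm above it. The fin is 10 mm thick (along the keeper's y), 26 mm long (along its x) and stands 36 mm above the plate: its top is 16 mm above this point, the plate's upper face 20 mm below it. Axes as keeper_eye.
- silver_cuff: Bystander: open silver bracelet cuff 54 x 59 x 22 mm; origin at its underside centre.
- loupe_glass: Bystander: black hand magnifier 42 x 87 x 9 mm lying flat; origin at its underside centre.
- flux_jar: Bystander: glass jar with dark brown lid, 48 mm across, 65 mm high; origin at its underside centre.
Things that resemble listed ones, but are neither listed nor needed, are in the scene too. What is shaped like the part that bears spacer_mid but purple is not meant.

How it is judged:
By the outcome, as a careful person would: the job done as asked, in the order asked, and still so for the second after the job is handed in, with the robot touching nothing.
It also fails if it takes over 64 s, if anything falls off the work surface, if the arm or the gripper's body presses on something with over 40 N, if the wrist force passes 120 N, or if a joint passes its speed limit or range.

## Working session

There is one attempt and no reset: what is moved stays moved. The work goes in short steps, Python scripts to look and compute and a shell command to move; the robot and the scene stay as the last step left them, time stands still between calls to the robot, and variables do not carry over. Pictures are saved under pics/ and viewed, and the job is handed in when it is done.

```bash
ls && mkdir -p pics && python3 - <<'E'
from bench import ctrl
import cv2,numpy as np
print(ctrl.pinch_z)
print(ctrl.get_obs())
for n in("side","top"):
    im=ctrl.camera(n); cv2.imwrite(f"pics/{n}0.png",im[:,:,::-1]); print(n,ctrl.camera_info(n))
    for t in ["spindle_foot","spacer_mid","wheel_mid","keeper_eye","silver_cuff","loupe_glass","flux_jar"]:
        try:
            print(t,[(round(d["score"],2),[int(v) for v in d["bbox"]],int(d["mask"].sum())) for d in ctrl.silhouettes(t,n)])
        except Exception as e: print(t,e)
print(ctrl.get_obs()["time_s"])
E
```

```text
pics
0.0187
{'time_s': 0.0, 'q': array([-1.54229632e+00,  1.81522684e-01,  1.60797231e+00, -7.89828627e-06,
        1.35377684e+00, -2.06285746e-01]), 'dq': array([-3.90404015e-05,  7.12739434e-05,  1.95098973e-04,  2.12402696e-04,
        1.21629560e-03,  2.17644501e-03]), 'joint_efforts': array([ 2.26209511e-05, -4.44876730e+01, -3.51340699e+01, -2.24633491e-04,
        9.02499160e-03,  2.46044657e-06]), 'eef_pos': array([ 0.13377213, -0.55868142,  0.23041171]), 'eef_rot': array([ 0.08286933, -0.08276935,  0.70283128, -0.70164813]), 'wrist_force': array([-1.0852347 ,  0.05483963,  0.14131909]), 'torque': array([ 0.03304987,  0.01882265, -0.03226189]), 'opening': 1.004895872288172}
side {'fx': 464.88500727922224, 'fy': 464.88500727922224, 'cx': 319.6363913568867, 'cy': 245.12741001682596, 'origin': array([0.61350459, 0.83109027, 0.42211481]), 'rotation': array([ 3.54523046e-05,  2.06963235e-02,  8.22570084e-01, -5.68287003e-01])}
spindle_foot [(0.61, [266, 251, 324, 301], 1456)]
spacer_mid [(0.79, [356, 325, 392, 356], 974), (0.63, [419, 283, 446, 308], 640)]
wheel_mid [(0.65, [324, 217, 346, 230], 279)]
keeper_eye [(0.88, [356, 268, 394, 295], 633)]
silver_cuff [(0.64, [221, 310, 258, 337], 534)]
loupe_glass [(0.65, [267, 335, 291, 367], 446)]
flux_jar [(0.62, [231, 258, 257, 297], 796)]
top {'fx': 484.01647261919936, 'fy': 484.01647261919936, 'cx': 312.68299624660085, 'cy': 244.73441506204054, 'origin': array([ 0.49972106, -0.13128199,  1.30522612]), 'rotation': array([ 0.03323769, -0.70022201,  0.71289933, -0.01894573])}
spindle_foot [(0.77, [264, 210, 307, 246], 1354)]
spacer_mid [(0.87, [249, 318, 272, 337], 320), (0.62, [191, 265, 214, 287], 320)]
wheel_mid []
keeper_eye [(0.57, [263, 273, 285, 304], 457)]
silver_cuff [(0.5, [222, 177, 244, 202], 53)]
loupe_glass [(0.54, [185, 215, 213, 226], 212)]
flux_jar [(0.77, [278, 178, 297, 194], 298)]
0.8
```

```bash
python3 - <<'E'
import cv2
a=cv2.imread("pics/side0.png"); cv2.imwrite("pics/side0c.png",cv2.resize(a[200:380,200:460],None,fx=3,fy=3,interpolation=cv2.INTER_CUBIC))
a=cv2.imread("pics/top0.png"); cv2.imwrite("pics/top0c.png",cv2.resize(a[150:350,170:430],None,fx=3,fy=3,interpolation=cv2.INTER_CUBIC))
E
```

```text
(no output)
```

View pics/side0.png

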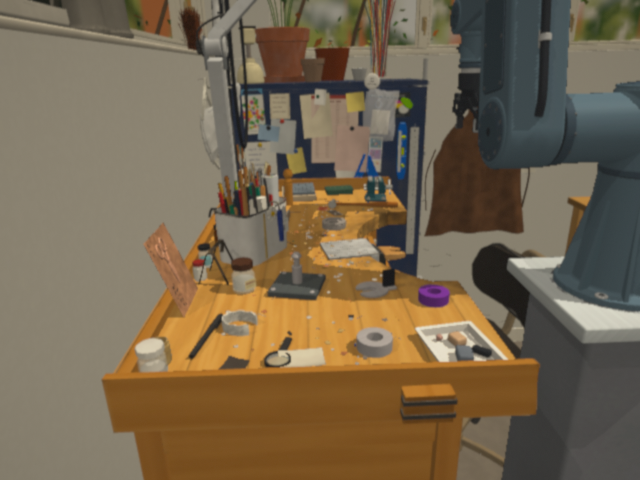

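View pics/top0.png

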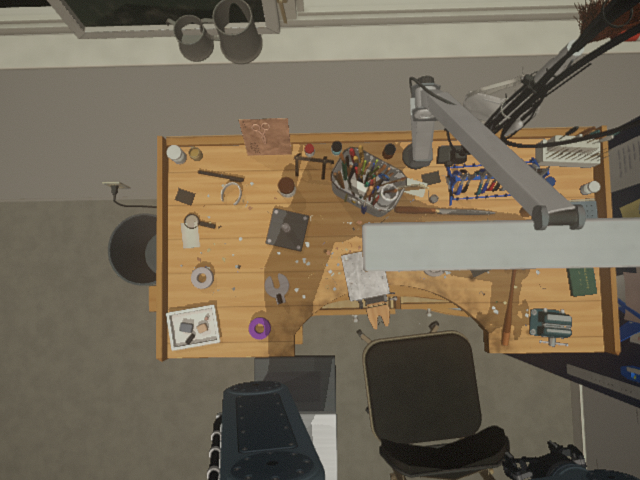

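```bash
sleep 1; ls pics
```

```text
side0.png
side0c.png
top0.png
top0c.png
```

View pics/side0c.png

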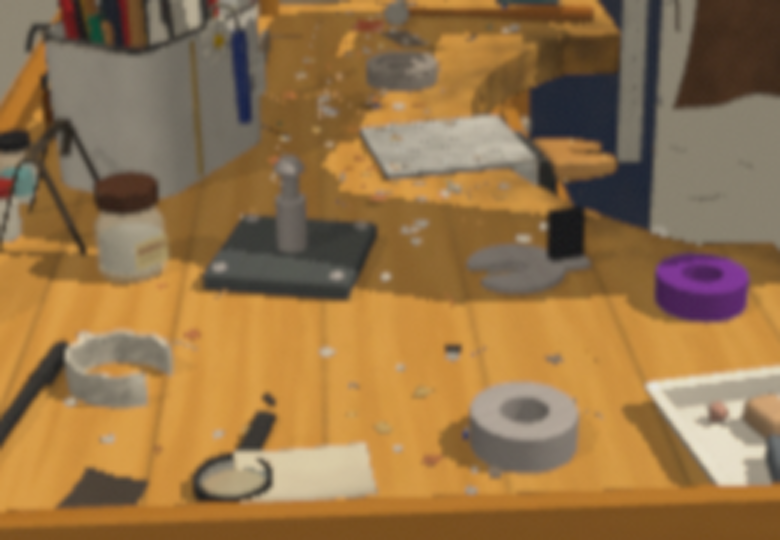

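View pics/top0c.png

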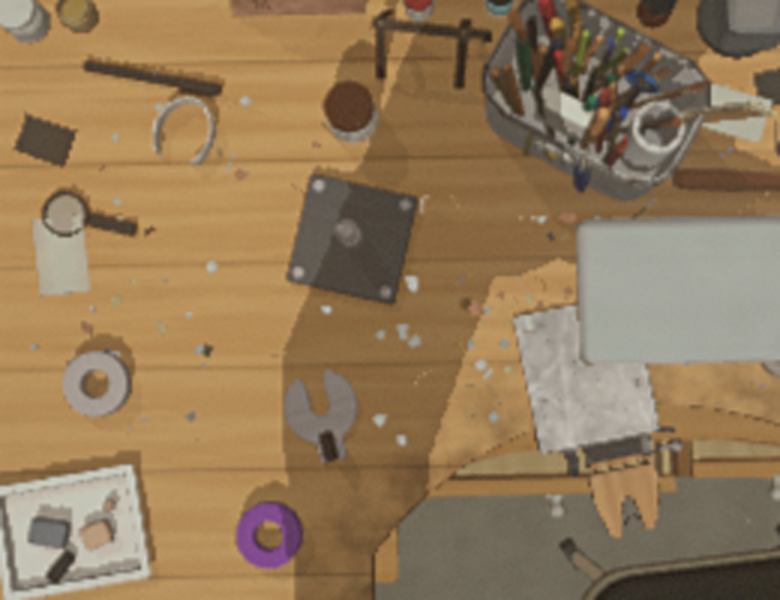

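```bash
cat > h.py <<'E'
import numpy as np, cv2
from bench import ctrl
from scipy.spatial.transform import Rotation as R
def cam(n):
    i=ctrl.camera_info(n); q=i["rotation"]
    if np.ndim(q)==1: M=R.from_quat([q[1],q[2],q[3],q[0]]).as_matrix()
    else: M=q
    K=np.array([[i["fx"],0,i["cx"]],[0,i["fy"],i["cy"]],[0,0,1]])
    return K,M,i["origin"]
def ray(n,u,v):
    K,M,o=cam(n); d=M@np.linalg.inv(K)@[u,v,1]; return o,d
def onz(n,u,v,z):
    o,d=ray(n,u,v); return o+d*(z-o[2])/d[2]
def proj(n,P):
    K,M,o=cam(n); p=(np.atleast_2d(P)-o)@M; p=p@K.T; return p[:,:2]/p[:,2:]
E
python3 - <<'E'
from h import *
for n,u,v,z,l in [("side",335,223,.02,"wheel"),("side",374,342,.011,"spacer"),("side",433,295,.011,"purple"),("top",203,276,.011,"sp"),("top",260,327,.011,"pur"),("top",437,272,.02,"wheel?"),("top",278,287,.005,"keep"),("top",288,229,.014,"base"),("side",297,286,.014,"base"),("side",366,290,.007,"keeper")]:
    print(l,n,onz(n,u,v,z).round(3))
a=cv2.imread("pics/side0.png"); cv2.imwrite("pics/wheel_c.png",cv2.resize(a[170:270,280:420],None,fx=5,fy=5,interpolation=cv2.INTER_CUBIC))
a=cv2.imread("pics/top0.png"); cv2.imwrite("pics/topw_c.png",cv2.resize(a[220:320,350:490],None,fx=5,fy=5,interpolation=cv2.INTER_CUBIC))
E
```

```text
wheel side [ 0.538 -0.4    0.02 ]
spacer side [0.514 0.192 0.011]
purple side [0.378 0.037 0.011]
sp top [0.517 0.19  0.011]
pur top [0.379 0.038 0.011]
wheel? top [ 0.517 -0.433  0.02 ]
keep top [ 0.484 -0.011  0.005]
base top [ 0.639 -0.04   0.014]
base side [ 0.64  -0.018  0.014]
keeper side [ 0.502 -0.003  0.007]
```

```bash
sleep 1
```

```text
(no output)
```

View pics/wheel_c.png

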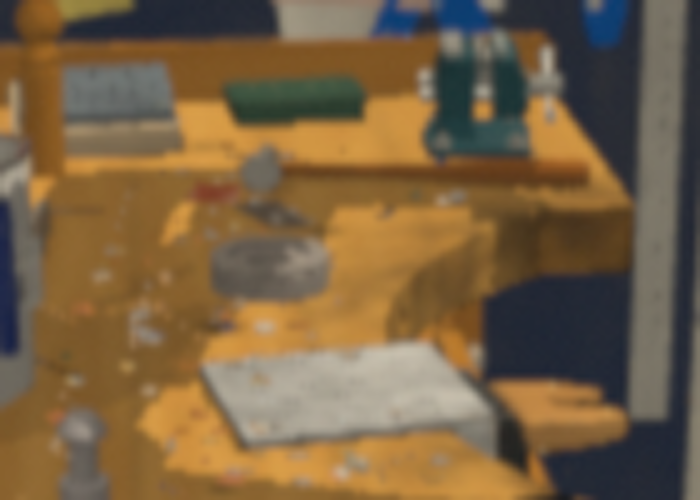

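View pics/topw_c.png

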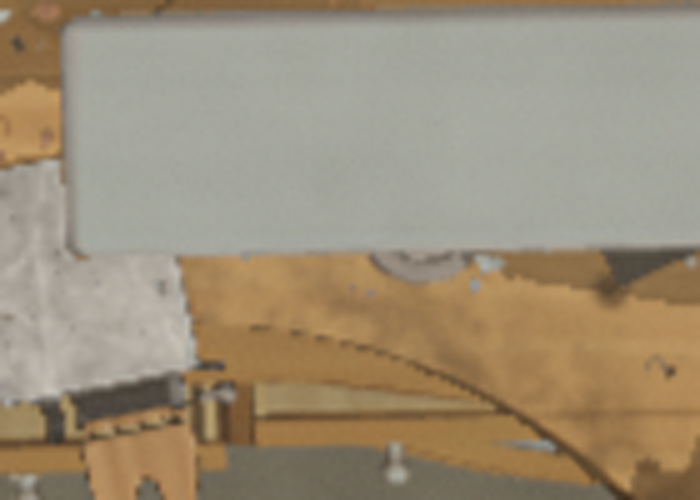

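```bash
python3 - <<'E'
from h import *
for z in (.2,.3,.4,.5,.6,.7,.8):
    P=np.array([onz("top",u,v,z) for u,v in((364,222),(364,270),(640,218),(640,266))]); print(z,P[:, :2].round(2).tolist(),proj("side",P).round(0).tolist())
K,M,o=cam("side"); print(M[:,2])
a=cv2.imread("pics/side0.png"); cv2.imwrite("pics/sideup.png",cv2.resize(a[0:260,160:560],None,fx=2,fy=2,interpolation=cv2.INTER_CUBIC))
E
```

```text
0.2 [[0.63, -0.23], [0.52, -0.23], [0.63, -0.85], [0.52, -0.85]] [[298.0, 173.0], [346.0, 172.0], [301.0, 136.0], [331.0, 136.0]]
0.3 [[0.62, -0.22], [0.52, -0.22], [0.62, -0.79], [0.52, -0.78]] [[302.0, 129.0], [347.0, 128.0], [303.0, 108.0], [333.0, 108.0]]
0.4 [[0.61, -0.21], [0.52, -0.21], [0.61, -0.72], [0.52, -0.72]] [[306.0, 81.0], [348.0, 80.0], [306.0, 77.0], [334.0, 76.0]]
0.5 [[0.6, -0.2], [0.52, -0.2], [0.59, -0.66], [0.51, -0.65]] [[310.0, 28.0], [350.0, 27.0], [309.0, 41.0], [336.0, 40.0]]
0.6 [[0.58, -0.19], [0.51, -0.19], [0.58, -0.59], [0.51, -0.59]] [[315.0, -30.0], [351.0, -31.0], [312.0, -1.0], [337.0, -1.0]]
0.7 [[0.57, -0.18], [0.51, -0.18], [0.57, -0.53], [0.51, -0.52]] [[320.0, -93.0], [353.0, -94.0], [316.0, -49.0], [340.0, -50.0]]
0.8 [[0.56, -0.18], [0.51, -0.17], [0.56, -0.46], [0.51, -0.46]] [[326.0, -163.0], [354.0, -164.0], [320.0, -106.0], [342.0, -107.0]]
[-0.02346458 -0.93491324 -0.35409976]
```

```bash
sleep 1
```

```text
(no output)
```

View pics/sideup.png

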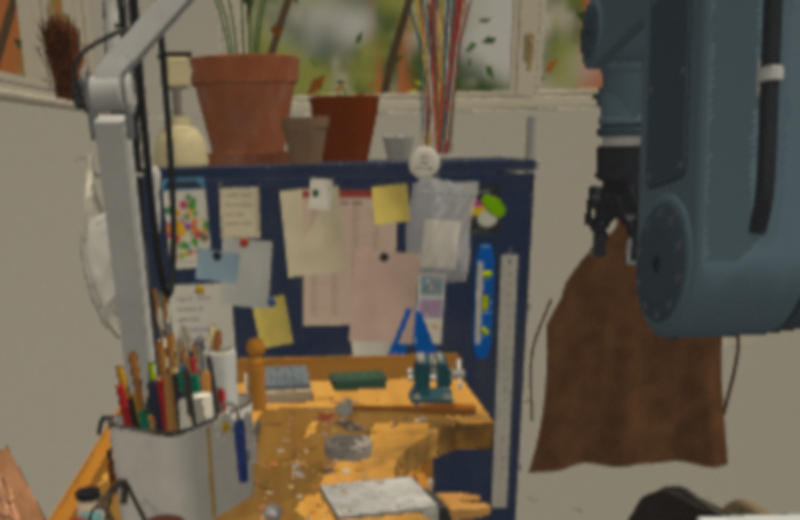

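```bash
cat >> h.py <<'E'
from scipy.optimize import minimize
S=8
def circ(r,z,n=48):
    a=np.linspace(0,2*np.pi,n,endpoint=False); return np.c_[r*np.cos(a),r*np.sin(a),np.full(n,z)]
def box(a,b,z0,z1): return np.array([[sx*a/2,sy*b/2,z] for sx in(-1,1) for sy in(-1,1) for z in(z0,z1)])
def render(n,parts,x,y,yaw=0,z=0):
    """soft mask of union of convex hulls"""
    c,s=np.cos(yaw),np.sin(yaw); Rm=np.array([[c,-s,0],[s,c,0],[0,0,1]])
    W,H=640,480; out=None
    polys=[cv2.convexHull(((proj(n,P@Rm.T+[x,y,z])+.5)).astype(np.float32))[:,0] for P in parts]
    lo=np.floor(np.min([p.min(0) for p in polys],0)).astype(int)-3; hi=np.ceil(np.max([p.max(0) for p in polys],0)).astype(int)+3
    m=np.zeros(((hi-lo)[1]*S,(hi-lo)[0]*S),np.uint8)
    for p in polys: cv2.fillConvexPoly(m,np.round((p-lo)*S*16-8).astype(np.int32),255,shift=4)
    m=cv2.resize(m,tuple(hi-lo),interpolation=cv2.INTER_AREA)/255.
    full=np.zeros((H,W)); full[lo[1]:hi[1],lo[0]:hi[0]]=m; return full
SP=[np.r_[circ(.029,0),circ(.029,.022)]]
WH=[np.r_[circ(.034,0),circ(.034,.020)]]
ST=[box(.1,.1,0,.014),np.r_[circ(.0105,.014),circ(.0105,.0505)],np.r_[circ(.006,.05),circ(.006,.07)],np.r_[circ(.0105,.07),circ(.0105,.073),circ(.007,.08)]]
def fit(n,mask,parts,x0,z=0,yaw=True):
    f=lambda p: ((render(n,parts,p[0]*.01,p[1]*.01,p[2]*.1 if yaw else 0,z)-mask)**2).sum()
    p0=np.array([x0[0]*100,x0[1]*100]+([x0[2]*10] if yaw else []))
    r=minimize(f,p0,method="Nelder-Mead",options=dict(initial_simplex=np.vstack([p0]+[p0+.8*e for e in np.eye(len(p0))]),xatol=.005,fatol=.05))
    return np.r_[r.x[:2]*.01,r.x[2:]*.1],r.fun,mask.sum()
E
python3 - <<'E'
from h import *
for n in ("top","side"):
    ctrl.camera(n)
    d=ctrl.silhouettes("spindle_foot",n)[0]["mask"].astype(float); np.save(f"pics/st_{n}.npy",d)
    print(n,"stand",fit(n,d,ST,(.64,-.03,-.2)))
    for d in ctrl.silhouettes("spacer_mid",n)[:2]:
        m=d["mask"].astype(float); ys,xs=np.nonzero(m); g=onz(n,xs.mean(),ys.mean(),.011); print(n,"ring",fit(n,m,SP,g,yaw=False))
    for d in ctrl.silhouettes("wheel_mid",n)[:1]:
        print(n,"wheel",fit(n,d["mask"].astype(float),WH,(.538,-.4),yaw=False))
    for t in ("flux_jar","silver_cuff","loupe_glass"):
        for d in ctrl.silhouettes(t,n)[:1]:
            ys,xs=np.nonzero(d["mask"]); print(t,n,onz(n,xs.mean(),ys.mean(),.065 if (t=="flux_jar" and n=="top") else .01).round(3))
q=ctrl.get_obs()["eef_rot"]; print(R.from_quat([q[1],q[2],q[3],q[0]]).as_matrix().round(3))
E
```

```text
top stand (array([ 0.64009921, -0.03669139, -0.22912502]), np.float64(35.92562860438293), np.float64(1369.0))
top ring (array([0.51348264, 0.19310333]), np.float64(48.740715109573244), np.float64(368.0))
top ring (array([0.37785777, 0.039787  ]), np.float64(41.70220684352172), np.float64(382.0))
flux_jar top [ 0.744 -0.04   0.065]
silver_cuff top [0.761 0.124 0.01 ]
loupe_glass top [0.664 0.21  0.01 ]
side stand (array([ 0.64008643, -0.03824441, -0.23949555]), np.float64(69.70359092656669), np.float64(1491.0))
side ring (array([0.51436314, 0.19156882]), np.float64(63.983683198769704), np.float64(925.0))
side ring (array([0.37895367, 0.03962722]), np.float64(23.026082276047674), np.float64(621.0))
side wheel (array([ 0.54055654, -0.42411065]), np.float64(25.278600538254516), np.float64(268.0))
flux_jar side [ 0.757 -0.084  0.01 ]
silver_cuff side [0.743 0.111 0.01 ]
loupe_glass side [0.665 0.218 0.01 ]
[[-0.973 -0.     0.233]
 [-0.233  0.    -0.973]
 [-0.    -1.    -0.   ]]
```

```bash
python3 -m pendant '[0.012,0.025,0,0,0,0,0.085, 0.025,0.05,0,0,0,-1.5,0.085, 0.025,0.05,0,0,0,-1.5,0.085, 0.025,0.05,0,0,0,-1.5,0.085, 0.025,0.05,0,0,0,-1.5,0.085, 0.025,0.05,0,0,0,-1.5,0.085, 0.025,0.05,0,0,0,-1.5,0.085, 0.025,0.05,0,0,0,-1.5,0.085, 0.025,0.05,0,0,0,-1.5,0.085, 0.025,0.05,0,0,0,-1.5,0.085, 0.025,0.05,0,0,0,0,0.085, 0.025,0.05,0,0,0,0,0.085]'
```

```text
time_s: 3.0
eef_pos: [0.4216, 0.0176, 0.2318]
eef_rot: [-0.0, -0.001, -0.707, 0.707]
wrist_force: [0.9, -1.4, 0.8]
opening: 0.995
```

```bash
python3 -m pendant '[0.023,0.044,0,0,0,0,0.085, 0.023,0.044,-0.02,0,0,0,0.085, 0.023,0.044,-0.03,0,0,0,0.085, 0.024,0.044,-0.04,0,0,0,0.085, 0,0,-0.04,0,0,0,0.085, 0,0,-0.03,0,0,0,0.085, 0,0,0,0,0,0,0.085]'
python3 - <<'E'
from h import *
for n in ("side","top"):
    a=ctrl.camera(n)[:,:,::-1]; cv2.imwrite(f"pics/g1{n}.png",np.ascontiguousarray(a))
a=cv2.imread("pics/g1side.png")[240:380,290:470]; b=cv2.imread("pics/g1top.png")[200:340,130:310]
cv2.imwrite("pics/g1.png",np.hstack([cv2.resize(t,None,fx=2.2,fy=2.2,interpolation=cv2.INTER_CUBIC) for t in(a,b)]))
print(ctrl.get_obs()["eef_pos"])
E
```

```text
time_s: 3.88
eef_pos: [0.5109, 0.1905, 0.0698]
eef_rot: [0.002, 0.002, -0.707, 0.707]
wrist_force: [-0.6, 0.8, 0.4]
opening: 0.994
[0.51373058 0.19065503 0.07314061]
```

```bash
sleep 1
```

```text
(no output)
```

View pics/g1.png

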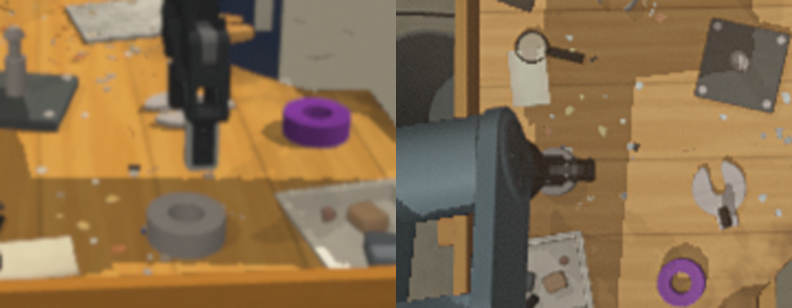

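```bash
python3 - <<'E'
from h import *
print(proj("side",[[.5137,.1907+.0445,.086],[.5137,.1907,.0]]), 290+200/2.2, 240+165/2.2)
E
```

```text
[[379.50921621 313.88102092]
 [374.07970559 347.34575376]] 380.9090909090909 315.0
```

```bash
python3 -m pendant '[0,0.002,-0.035,0,0,0,0.085, 0,0,-0.028,0,0,0,0.085, 0,0,-0.010,0,0,0,0.085, 0,0,0,0,0,0,0.085]'; python3 -m pendant '[0,0,0,0,0,0,0.05, 0,0,0,0,0,0,0.05, 0,0,0,0,0,0,0.05, 0,0,0,0,0,0,0.05, 0,0,0,0,0,0,0.05, 0,0,0,0,0,0,0.05]'
```

```text
time_s: 4.47
eef_pos: [0.5139, 0.1926, 0.0002]
eef_rot: [0.0, 0.001, 0.707, -0.707]
wrist_force: [0.0, -0.4, 0.9]
opening: 0.989
time_s: 5.22
eef_pos: [0.5146, 0.1927, 0.0015]
eef_rot: [0.001, 0.001, 0.707, -0.707]
wrist_force: [-2.4, -1.8, 10.7]
opening: 0.656
```

```bash
python3 -m pendant '[0,0,0.02,0,0,0,0.04, 0,0,0.04,0,0,0,0.04, 0,0,0.04,0,0,0,0.04, 0.02,-0.036,0.018,0,0,0,0.04, 0.03,-0.055,0,0,0,0,0.04, 0.03,-0.055,0,0,0,0,0.04, 0.03,-0.055,0,0,0,0,0.04, 0.0154,-0.0292,0,0,0,0,0.04, 0,0,0,0,0,0,0.04,0,0,0,0,0,0,0.04]'
python3 - <<'E'
from h import *
ims={}
for n in ("side","top"):
    a=ctrl.camera(n)[:,:,::-1]; ims[n]=np.ascontiguousarray(a); cv2.imwrite(f"pics/g2{n}.png",ims[n])
    for d in ctrl.silhouettes("spacer_mid",n)[:3]:
        print(n,round(d["score"],2),d["bbox"])
        np.save(f"pics/sp2_{n}.npy",d["mask"]) if d["bbox"][0]<400 and n=="side" else None
a=ims["side"][190:330,220:400]; b=ims["top"][150:290,200:380]
cv2.imwrite("pics/g2.png",np.hstack([cv2.resize(t,None,fx=2.2,fy=2.2,interpolation=cv2.INTER_CUBIC) for t in(a,b)]))
print(ctrl.get_obs())
E
```

```text
time_s: 6.48
eef_pos: [0.6378, -0.0366, 0.1172]
eef_rot: [-0.001, 0.0, 0.707, -0.707]
wrist_force: [0.8, -0.2, -2.3]
opening: 0.652
side 0.82 [417.8, 285.7, 449.2, 307.0]
side 0.68 [282.9, 221.2, 312.7, 239.2]
top 0.44 [266.7, 322.2, 269.9, 334.0]
{'time_s': 6.675, 'q': array([-2.41658494e-01,  4.34911040e-01,  1.52549606e+00,  1.22301558e-04,
        1.18147740e+00,  1.32838082e+00]), 'dq': array([-0.00196777,  0.00135282, -0.00466374, -0.00129068,  0.00082624,
       -0.00162055]), 'joint_efforts': array([-2.56147468e-01, -5.51893973e+01, -3.30933416e+01, -1.17300291e-02,
        5.16065134e-03,  2.63702204e-03]), 'eef_pos': array([ 0.63795167, -0.0358767 ,  0.11739282]), 'eef_rot': array([ 1.60636755e-04, -3.41816378e-04,  7.07170295e-01, -7.07043160e-01]), 'wrist_force': array([ 0.09106215, -0.45448945, -2.67267324]), 'torque': array([-0.02791351,  0.02833823,  0.04523027]), 'opening': 0.6517880641906596}
```

```bash
sleep 1
```

```text
(no output)
```

View pics/g2.png

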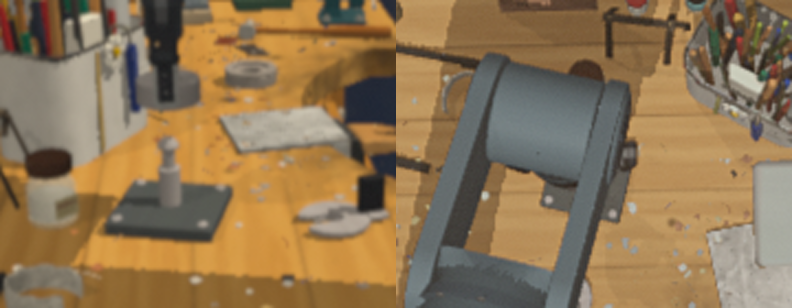

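```bash
python3 - <<'E'
from h import *
m=np.load("pics/sp2_side.npy"); 
for x in (.636,.638,.640,.642):
    p=proj("side",SP[0]+[x,-.036,.1159]); h=proj("side",np.r_[circ(.0105,.07),circ(.0105,.073)]+[x,-.0375,0]); s=proj("side",np.r_[circ(.0105,.025),circ(.0105,.045)]+[x,-.0375,0])
    print(x,p.min(0).round(1),p.max(0).round(1),"head",h[:,0].min().round(1),h[:,0].max().round(1),"shaft",s[:,0].min().round(1),s[:,0].max().round(1))
a=cv2.imread("pics/g2side.png").astype(int)
for v in (222,224,226,228,232,235): 
    r=np.nonzero(m[v])[0]; print(v,r.min(),r.max())
for v in (254,255,256,270,275,280): print(v,a[v,284:310].sum(1)//3)
cv2.imwrite("pics/g2z.png",cv2.resize(a[205:305,260:350].astype(np.uint8),None,fx=6,fy=6,interpolation=cv2.INTER_NEAREST))
E
```

```text
0.636 [281.7 220.3] [311.7 240.5] head 292.6 303.1 shaft 293.3 303.9
0.638 [280.7 220.3] [310.7 240.5] head 291.7 302.2 shaft 292.3 303.0
0.64 [279.7 220.4] [309.6 240.5] head 290.7 301.2 shaft 291.3 302.0
0.642 [278.6 220.4] [308.6 240.6] head 289.7 300.2 shaft 290.3 301.0
222 302 306
224 283 309
226 282 310
228 282 310
232 282 309
235 282 309
254 [135 138 140 141 140 136 127 117 113 112 114 124 144 156 165 164 157 146
 142 143 144 142 140 139 143 146]
255 [136 138 141 142 142 141 136 123 113 111 116 130 147 157 164 165 159 146
 141 142 143 141 139 138 142 145]
256 [138 141 144 146 146 146 142 128 114 110 116 133 145 152 155 155 151 142
 140 140 142 142 138 138 142 145]
270 [143 149 150 148 146 145 143 133 111  98  99 103 106 112 116 121 126 132
 139 139 139 139 137 139 143 147]
275 [ 87  86  85  85  84  85  84  87  90  95  99 102 106 111 115 120 125 122
 103  89  86  86  85  86  86  85]
280 [ 63  63  63  63  63  64  63  67  78  91  99 102 106 111 116 121 125 121
 103  86  81  81  82  82  82  82]
```

```bash
sleep 1
```

```text
(no output)
```

View pics/g2z.png

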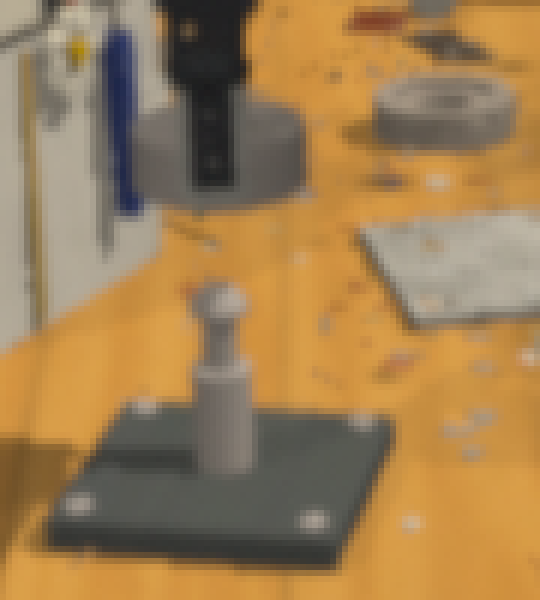

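```bash
python3 -m pendant '[0.0022,-0.0016,0,0,0,0,0.04, 0,0,-0.02,0,0,0,0.04, 0,0,-0.015,0,0,0,0.04, 0,0,-0.008,0,0,0,0.04, 0,0,-0.008,0,0,0,0.04, 0,0,-0.006,0,0,0,0.04, 0,0,0,0,0,0,0.04]'
python3 - <<'E'
from h import *
a=np.ascontiguousarray(ctrl.camera("side")[:,:,::-1]); cv2.imwrite("pics/g3.png",cv2.resize(a[205:305,260:350],None,fx=6,fy=6,interpolation=cv2.INTER_CUBIC))
o=ctrl.get_obs();print(o["eef_pos"],o["wrist_force"],o["torque"])
E
```

```text
time_s: 7.55
eef_pos: [0.6403, -0.0387, 0.0598]
eef_rot: [-0.001, 0.0, 0.707, -0.707]
wrist_force: [-0.8, -0.3, -2.4]
opening: 0.648
[ 0.64065952 -0.03879115  0.06036032] [ 0.17061735  0.37770468 -2.53235323] [-0.05281782 -0.02840576 -0.07662967]
```

```bash
sleep 1
```

```text
(no output)
```

View pics/g3.png

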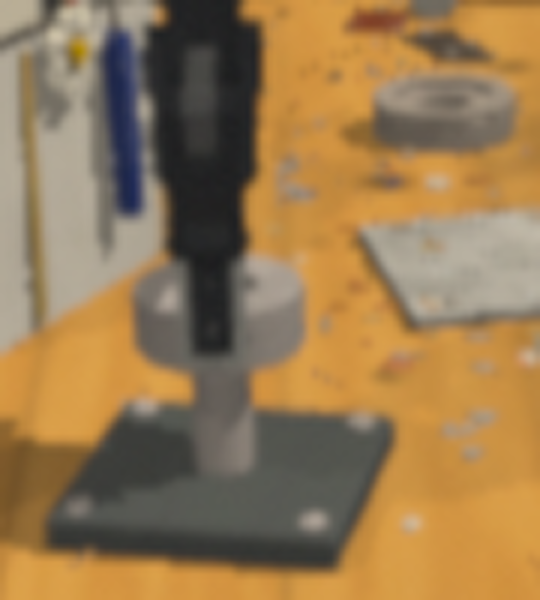

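```bash
python3 -m pendant '[0,0,-0.01,0,0,0,0.04, 0,0,-0.01,0,0,0,0.04, 0,0,-0.01,0,0,0,0.04, 0,0,0,0,0,0,0.04]'; python3 -m pendant '[0,0,-0.006,0,0,0,0.04, 0,0,-0.004,0,0,0,0.04, 0,0,-0.002,0,0,0,0.04, 0,0,0,0,0,0,0.04]'
```

```text
time_s: 8.1
eef_pos: [0.6394, -0.0385, 0.0287]
eef_rot: [-0.001, -0.001, 0.707, -0.707]
wrist_force: [0.4, -0.2, -1.8]
opening: 0.649
time_s: 8.6
eef_pos: [0.6405, -0.0387, 0.0182]
eef_rot: [-0.0, 0.0, 0.707, -0.707]
wrist_force: [0.7, 0.6, -1.7]
opening: 0.65
```

```bash
python3 -m pendant '[0,0,-0.002,0,0,0,0.04, 0,0,0,0,0,0,0.04]'; python3 -m pendant '[0,0,-0.001,0,0,0,0.04, 0,0,0,0,0,0,0.04]'
```

```text
time_s: 8.85
eef_pos: [0.6405, -0.0387, 0.0162]
eef_rot: [-0.0, 0.0, 0.707, -0.707]
wrist_force: [-0.6, 1.0, -2.1]
opening: 0.653
time_s: 9.1
eef_pos: [0.6407, -0.0388, 0.0156]
eef_rot: [0.0, -0.0, -0.707, 0.707]
wrist_force: [-0.2, -0.1, 0.6]
opening: 0.649
```

```bash
python3 -m pendant '[0,0,0,0,0,0,0.0854, 0,0,0,0,0,0,0.0854, 0,0,0,0,0,0,0.0854, 0,0,0,0,0,0,0.0854, 0,0,0.03,0,0,0,0.0854, 0,0,0.05,0,0,0,0.0854, 0,0,0.06,0,0,0,0.0854, -0.03,0,0.02,0,0,0,0.0854, -0.03,-0.02,0,0,0,0,0.0854, -0.04,-0.04,0,0,0,0,0.0854, -0.01,-0.02,0,0,0,0,0.0854,0,0,0,0,0,0,0.0854]'
python3 - <<'E'
from h import *
ims={}
for n in ("side","top"):
    a=ctrl.camera(n)[:,:,::-1]; ims[n]=np.ascontiguousarray(a); cv2.imwrite(f"pics/g4{n}.png",ims[n])
    for d in ctrl.silhouettes("wheel_mid",n)[:3]:
        print(n,round(d["score"],2),d["bbox"]); np.save(f"pics/wh4_{n}.npy",d["mask"]); 
        print(fit(n,d["mask"].astype(float),WH,(.538,-.42),yaw=False))
cv2.imwrite("pics/g4.png",cv2.resize(ims["side"][190:310,250:390],None,fx=5,fy=5,interpolation=cv2.INTER_CUBIC))
print(ctrl.get_obs()["eef_pos"],[onz("side",u,v,0).round(3) for u,v in((332,213),(335,211),(340,214))])
E
```

```text
time_s: 10.6
eef_pos: [0.5301, -0.12, 0.1756]
eef_rot: [0.001, -0.001, -0.707, 0.707]
wrist_force: [0.4, -0.4, -1.4]
opening: 1.001
side 0.82 [324.0, 216.0, 343.5, 228.6]
(array([ 0.54116473, -0.42610009]), np.float64(9.242921953094964), np.float64(289.0))
[ 0.53104461 -0.11805681  0.17531771] [array([ 0.537, -0.563,  0.   ]), array([ 0.527, -0.584,  0.   ]), array([ 0.513, -0.55 ,  0.   ])]
```

```bash
sleep 1
```

```text
(no output)
```

View pics/g4.png

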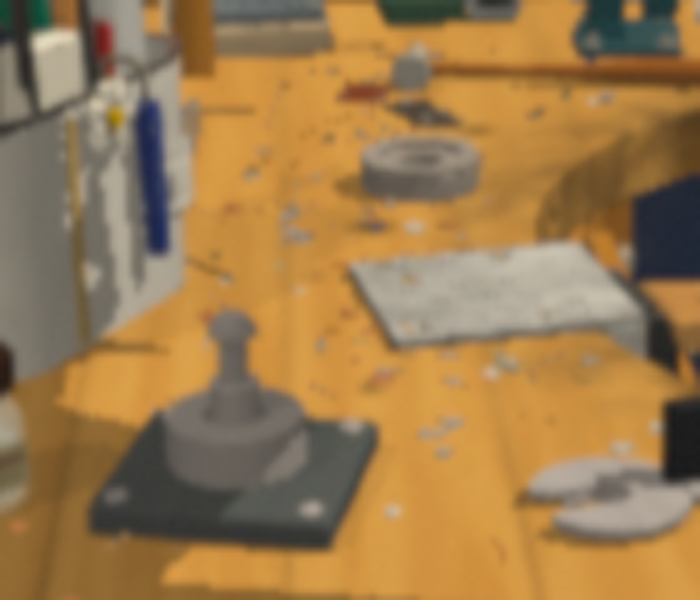

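View pics/g4top.png

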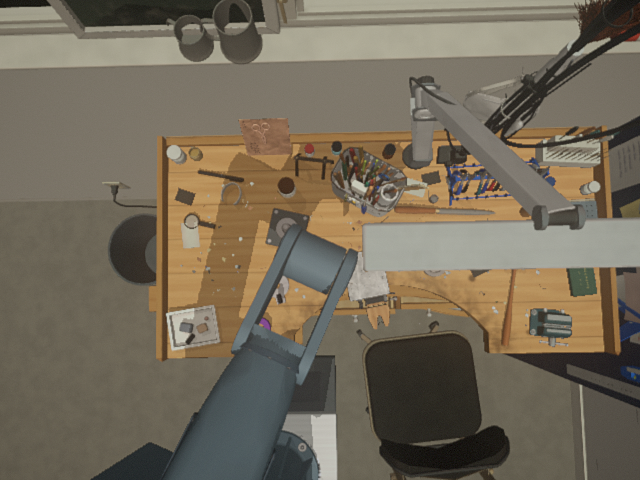

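```bash
python3 -m pendant '[0,-0.03,0,0,0,0,0.0854, 0.002,-0.055,0,0,0,0,0.0854, 0.002,-0.055,0,0,0,0,0.0854, 0.002,-0.055,0,0,0,0,0.0854, 0.002,-0.055,-0.02,0,0,0,0.0854, 0.002,-0.057,-0.03,0,0,0,0.0854, 0,0,-0.04,0,0,0,0.0854, 0,0,-0.025,0,0,0,0.0854, 0,0,0,0,0,0,0.0854]'
python3 - <<'E'
from h import *
ims={}
for n in ("side","top"):
    a=ctrl.camera(n)[:,:,::-1]; ims[n]=np.ascontiguousarray(a)
a=ims["side"][170:250,280:400]; b=ims["top"][200:280,370:490]
cv2.imwrite("pics/g5.png",np.vstack([cv2.resize(t,None,fx=3.6,fy=3.6,interpolation=cv2.INTER_CUBIC) for t in(a,b)]))
o=ctrl.get_obs()["eef_pos"];print(o, proj("side",[o+[0,.046,.013],o+[0,-.046,.013]]))
E
```

```text
time_s: 11.92
eef_pos: [0.5397, -0.4217, 0.0578]
eef_rot: [-0.001, -0.002, 0.709, -0.705]
wrist_force: [0.2, 0.6, 0.0]
opening: 1.001
[ 0.54147426 -0.42370249  0.06177337] [[334.10409194 206.33018133]
 [332.09120648 197.55119239]]
```

```bash
sleep 1
```

```text
(no output)
```

View pics/g5.png

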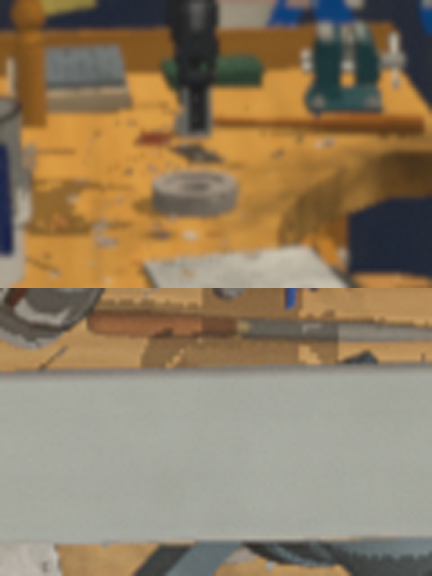

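```bash
python3 -m pendant '[0,-0.002,-0.03,0,0,0,0.0854, 0,0,-0.02,0,0,0,0.0854, 0,0,-0.012,0,0,0,0.0854, 0,0,0,0,0,0,0.0854]'; python3 -m pendant '[0,0,0,0,0,0,0.06, 0,0,0,0,0,0,0.06, 0,0,0,0,0,0,0.06, 0,0,0,0,0,0,0.06, 0,0,0,0,0,0,0.05]'
```

```text
time_s: 12.52
eef_pos: [0.5402, -0.4255, -0.0015]
eef_rot: [-0.001, -0.0, 0.708, -0.707]
wrist_force: [-0.9, -0.4, 1.1]
opening: 1.0
time_s: 13.15
eef_pos: [0.5415, -0.4273, 0.0016]
eef_rot: [-0.0, -0.001, -0.706, 0.708]
wrist_force: [-1.0, 1.1, 5.6]
opening: 0.769
```

```bash
python3 -m pendant '[0,0,0.02,0,0,0,0.05, 0,0,0.04,0,0,0,0.05, 0,0.03,0.05,0,0,0,0.05, 0,0.05,0.01,0,0,0,0.05, 0,0.05,0,0,0,0,0.05, 0,0.05,0,0,0,0,0.05, 0,0.05,0,0,0,0,0.05, 0.02,0.05,0,0,0,0,0.05, 0.035,0.05,0,0,0,0,0.05, 0.03,0.04,0,0,0,0,0.05, 0.014,0.0188,0,0,0,0,0.05, 0,0,0,0,0,0,0.05]'
python3 -m pendant '[0,0,0,0,0,0,0.05]'
python3 - <<'E'
from h import *
a=np.ascontiguousarray(ctrl.camera("side")[:,:,::-1]); cv2.imwrite("pics/g6side.png",a)
o=ctrl.get_obs();e=o["eef_pos"];print(e,o["wrist_force"])
for d in ctrl.silhouettes("wheel_mid","side")[:2]:
    m=d["mask"]; print(d["bbox"]); print([(v,np.nonzero(m[v])[0][[0,-1]].tolist()) for v in range(int(d["bbox"][1])+1,int(d["bbox"][3]))])
for x in (.638,.640,.642):
    p=proj("side",WH[0]+[x,-.0385,e[2]-.0016]); print(x,p.min(0),p.max(0))
cv2.imwrite("pics/g6.png",cv2.resize(a[190:305,245:350],None,fx=6,fy=5.2,interpolation=cv2.INTER_CUBIC))
E
```

```text
time_s: 14.65
eef_pos: [0.6401, -0.0361, 0.1199]
eef_rot: [-0.001, 0.0, -0.707, 0.707]
wrist_force: [-0.2, 0.3, -0.5]
opening: 0.774
time_s: 14.78
eef_pos: [0.6389, -0.0382, 0.1194]
eef_rot: [0.001, -0.0, -0.707, 0.707]
wrist_force: [-0.7, -0.1, -1.0]
opening: 0.775
[ 0.63884631 -0.03851682  0.11932035] [ 0.26036964 -0.44612361 -1.55701376]
[280.2, 221.5, 310.7, 241.1]
[(222, [284, 310]), (223, [281, 311]), (224, [280, 312]), (225, [279, 312]), (226, [279, 312]), (227, [279, 312]), (228, [279, 312]), (229, [278, 312]), (230, [278, 312]), (231, [278, 312]), (232, [278, 312]), (233, [278, 312]), (234, [278, 312]), (235, [278, 311]), (236, [279, 311]), (237, [279, 309]), (238, [280, 307]), (239, [283, 303]), (240, [294, 294])]
0.638 [278.20289127 219.28488131] [313.12566645 240.05186511]
0.64 [277.1824567 219.3171477] [312.11662638 240.0872676 ]
0.642 [276.16191714 219.34941729] [311.10748346 240.12267384]
```

```bash
sleep 1
```

```text
(no output)
```

View pics/g6.png

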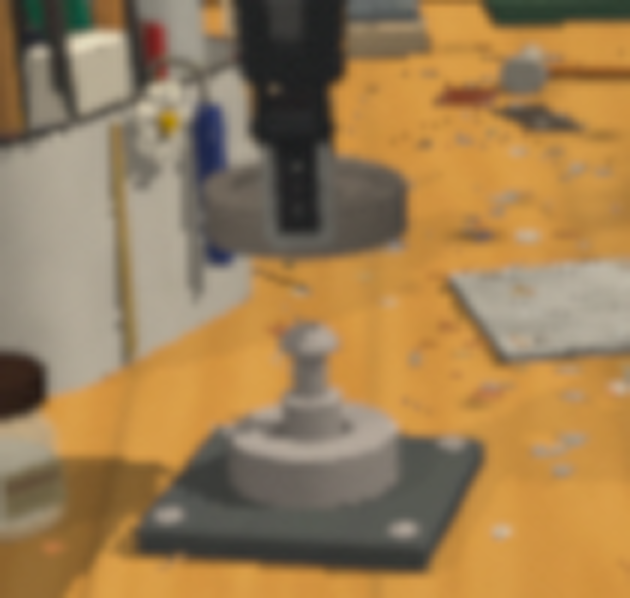

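```bash
python3 -m pendant '[0.0018,0,-0.02,0,0,0,0.05, 0,0,-0.015,0,0,0,0.05, 0,0,-0.008,0,0,0,0.05, 0,0,-0.007,0,0,0,0.05, 0,0,0,0,0,0,0.05]'
```

```text
time_s: 15.5
eef_pos: [0.6409, -0.0371, 0.0685]
eef_rot: [-0.001, -0.0, 0.707, -0.707]
wrist_force: [-0.1, 0.9, -2.1]
opening: 0.771
```

```bash
python3 -m pendant '[0,0,-0.01,0,0,0,0.05, 0,0,-0.01,0,0,0,0.05, 0,0,-0.006,0,0,0,0.05, 0,0,0,0,0,0,0.05]'
```

```text
time_s: 16.0
eef_pos: [0.6407, -0.0371, 0.0423]
eef_rot: [-0.001, -0.0, 0.707, -0.707]
wrist_force: [0.4, 0.2, -1.2]
opening: 0.776
```

```bash
python3 -m pendant '[0,0,-0.003,0,0,0,0.05, 0,0,0,0,0,0,0.05]'; python3 -m pendant '[0,0,-0.0015,0,0,0,0.05, 0,0,0,0,0,0,0.05]'
```

```text
time_s: 16.25
eef_pos: [0.6413, -0.0372, 0.0402]
eef_rot: [-0.0, 0.0, 0.707, -0.707]
wrist_force: [-0.7, 0.1, -3.0]
opening: 0.774
time_s: 16.5
eef_pos: [0.6413, -0.0372, 0.0387]
eef_rot: [-0.0, 0.0, 0.707, -0.707]
wrist_force: [0.6, 0.2, -2.1]
opening: 0.778
```

```bash
python3 -m pendant '[0,0,-0.001,0,0,0,0.05, 0,0,0,0,0,0,0.05]'; python3 -m pendant '[0,0,-0.0005,0,0,0,0.05, 0,0,0,0,0,0,0.05]'
```

```text
time_s: 16.75
eef_pos: [0.6413, -0.0373, 0.0377]
eef_rot: [0.0, -0.0, -0.707, 0.707]
wrist_force: [-0.4, 0.8, -1.5]
opening: 0.775
time_s: 17.0
eef_pos: [0.6414, -0.0373, 0.0376]
eef_rot: [0.0, -0.0, -0.707, 0.707]
wrist_force: [-1.4, 0.6, 2.4]
opening: 0.771
```

```bash
python3 -m pendant '[0,0,0,0,0,0,0.0854, 0,0,0,0,0,0,0.0854, 0,0,0,0,0,0,0.0854, 0,0,0.03,0,0,0,0.0854, 0,0,0.05,0,0,0,0.0854, -0.03,0,0.05,0,0,0,0.0854, -0.04,-0.03,0,0,0,0,0.0854, -0.04,-0.045,0,0,0,0,0.0854, -0.04,-0.045,0,0,0,0,0.0854, -0.04,-0.045,0,0,0,0,0.0854, -0.03,-0.035,0,0,0,0,0.0854, 0,0,0,0,0,0,0.0854]'
python3 - <<'E'
from h import *
ims={}
for n in ("side","top"):
    a=ctrl.camera(n)[:,:,::-1]; ims[n]=np.ascontiguousarray(a); cv2.imwrite(f"pics/g7{n}.png",ims[n])
    for t in("keeper_eye","wheel_mid"):
      for i,d in enumerate(ctrl.silhouettes(t,n)[:2]):
        print(t,n,round(d["score"],2),d["bbox"]); np.save(f"pics/{t}7_{n}_{i}.npy",d["mask"])
a=ims["side"][200:310,250:410]; b=ims["top"][200:310,230:340]
cv2.imwrite("pics/g7.png",cv2.resize(a,None,fx=5,fy=5,interpolation=cv2.INTER_CUBIC))
cv2.imwrite("pics/g7t.png",cv2.resize(b,None,fx=5,fy=5,interpolation=cv2.INTER_CUBIC))
print(ctrl.get_obs()["eef_pos"])
E
```

```text
time_s: 18.5
eef_pos: [0.4197, -0.2395, 0.1675]
eef_rot: [0.002, -0.002, -0.707, 0.707]
wrist_force: [-0.1, 0.7, -0.2]
opening: 1.001
keeper_eye side 0.77 [356.0, 269.4, 397.5, 296.0]
keeper_eye side 0.72 [264.9, 337.1, 290.6, 367.4]
wheel_mid side 0.65 [280.1, 258.7, 312.3, 277.3]
keeper_eye top 0.58 [263.8, 275.6, 286.4, 301.8]
wheel_mid top 0.86 [276.2, 213.2, 300.7, 237.7]
[ 0.42193924 -0.23634576  0.16714858]
```

```bash
sleep 1
```

```text
(no output)
```

View pics/g7.png

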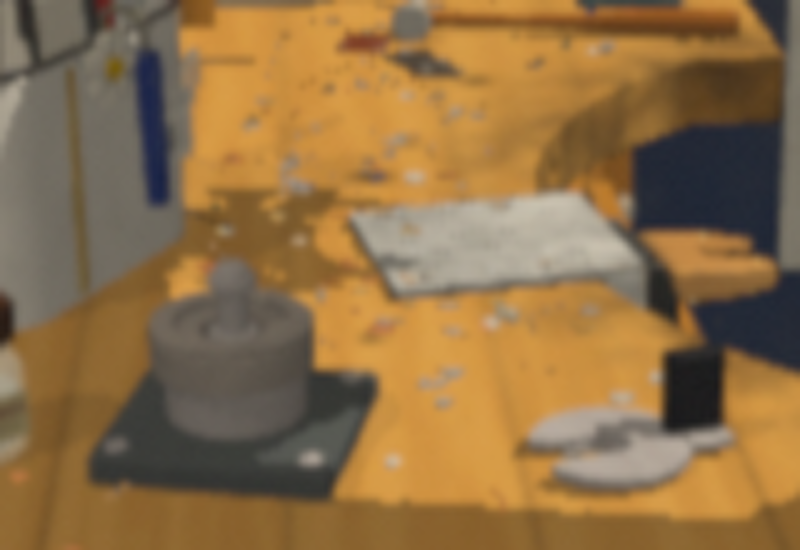

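View pics/g7t.png

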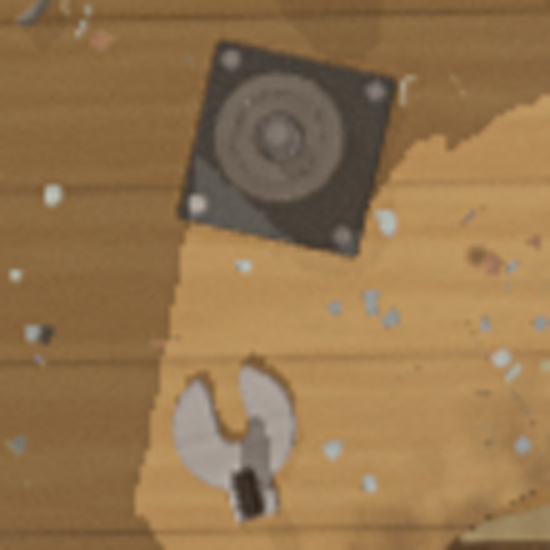

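```bash
cat >> h.py <<'E'
def keeper_layers():
    L=[]
    def shoe(r,flare):
        a0=np.arcsin(.0085/r)
        if flare:
            hw=.0125; a0=np.arcsin(hw/r)
        a=np.linspace(a0,2*np.pi-a0,60); o=np.c_[r*np.cos(a),r*np.sin(a)]
        b=np.linspace(-np.pi/2,-3*np.pi/2,20); i=np.c_[.0085*np.cos(b),.0085*np.sin(b)]
        fl=.022 if flare else r*.9
        i=np.r_[[[fl,-.0085]],i,[[fl,.0085]]]
        return np.r_[o,i]
    for z in np.arange(0,.0041,.001): L.append((shoe(.020,False),z))
    t=np.array([[-.02,-.009],[-.05,-.009],[-.05,.009],[-.02,.009]])
    for z in np.arange(.004,.0091,.001): L.append((shoe(.033,True),z)); L.append((t,z))
    f=np.array([[-.023,-.005],[-.049,-.005],[-.049,.005],[-.023,.005]])
    for z in np.arange(.009,.0451,.001): L.append((f,z))
    return L
KL=keeper_layers()
def rkeep(n,x,y,yaw,z=0,zmin=-1):
    c,s=np.cos(yaw),np.sin(yaw); Rm=np.array([[c,-s],[s,c]])
    ps=[]
    for P,h in KL:
        if h<zmin: continue
        w=np.c_[P@Rm.T+[x,y],np.full(len(P),h+z)]; ps.append(proj(n,w)+.5)
    lo=np.floor(np.min([p.min(0) for p in ps],0)).astype(int)-3; hi=np.ceil(np.max([p.max(0) for p in ps],0)).astype(int)+3
    m=np.zeros(((hi-lo)[1]*S,(hi-lo)[0]*S),np.uint8)
    for p in ps: cv2.fillPoly(m,[np.round((p-lo)*S*16-8).astype(np.int32)],255,shift=4)
    m=cv2.resize(m,tuple(hi-lo),interpolation=cv2.INTER_AREA)/255.
    full=np.zeros((480,640)); full[lo[1]:hi[1],lo[0]:hi[0]]=m; return full
def fitk(masks,x0,z=0):
    f=lambda p: sum(((rkeep(n,p[0]*.01,p[1]*.01,p[2]*.1,z)-m)**2).sum() for n,m in masks.items())
    p0=np.array([x0[0]*100,x0[1]*100,x0[2]*10])
    r=minimize(f,p0,method="Nelder-Mead",options=dict(initial_simplex=np.vstack([p0]+[p0+.8*e for e in np.eye(3)]),xatol=.01,fatol=.1))
    return r.x*[.01,.01,.1],r.fun
E
python3 - <<'E'
from h import *
M={n:np.load(f"pics/keeper_eye7_{n}_0.npy").astype(float) for n in("top","side")}
ims={n:cv2.imread(f"pics/g7{n}.png") for n in M}
x0=onz("top",276.5,285,.007); x0=(x0[0],x0[1],.2)
r=[]
for k in (["top"],["side"],["top","side"]):
    p,f=fitk({n:M[n] for n in k},x0); r.append(p); print(k,p.round(4),np.degrees(p[2]).round(1),f,[M[n].sum() for n in k])
p=r[2]; o=[]
for n,(a,b,c,d) in dict(top=(265,315,250,300),side=(260,305,345,405)).items():
    im=ims[n].copy(); cs,_=cv2.findContours((rkeep(n,*p)>.5).astype(np.uint8),0,1)
    t=cv2.resize(im[a:b,c:d],None,fx=8,fy=8,interpolation=cv2.INTER_CUBIC)
    for q,col in((cs,(0,0,255)),(cv2.findContours(M[n].astype(np.uint8),0,1)[0],(0,255,0))):
        for e in q: cv2.polylines(t,[((e-[c,a]+.5)*8).astype(np.int32)],True,col,1)
    o.append(t)
h=min(t.shape[0] for t in o); cv2.imwrite("pics/k7.png",np.hstack([t[:h] for t in o])[:, :800])
# wheel
for n in ("top","side"):
    print("wheel",n,fit(n,np.load(f"pics/wheel_mid7_{n}_0.npy").astype(float),WH,(.641,-.037),z=.036,yaw=False))
E
```

```text
Traceback (most recent call last):
  File "h.py", line 71, in fitk
    r=minimize(f,p0,method="Nelder-Mead",options=dict(initial_simplex=np.vstack([p0]+[p0+.8*e for e in np.eye(3)]),xatol=.01,fatol=.1))
  File "h.py", line 69, in <lambda>
    f=lambda p: sum(((rkeep(n,p[0]*.01,p[1]*.01,p[2]*.1,z)-m)**2).sum() for n,m in masks.items())
                ~~~^^^^^^^^^^^^^^^^^^^^^^^^^^^^^^^^^^^^^^^^^^^^^^^^^^^^^^^^^^^^^^^^^^^^^^^^^^^^^^
  File "h.py", line 69, in <genexpr>
    f=lambda p: sum(((rkeep(n,p[0]*.01,p[1]*.01,p[2]*.1,z)-m)**2).sum() for n,m in masks.items())
                      ~~~~~^^^^^^^^^^^^^^^^^^^^^^^^^^^^^^^
  File "h.py", line 62, in rkeep
    w=np.c_[P@Rm.T+[x,y],np.full(len(P),h+z)]; ps.append(proj(n,w)+.5)
                                                         ~~~~^^^^^
  File "h.py", line 15, in proj
    K,M,o=cam(n); p=(np.atleast_2d(P)-o)@M; p=p@K.T; return p[:,:2]/p[:,2:]
          ~~~^^^
  File "h.py", line 5, in cam
    i=ctrl.camera_info(n); q=i["rotation"]
ValueError: time passes only in moves, steps and waits
```

```bash
sleep 4
```

```text
(no output)
```

Cache the calibration instead of calling it repeatedly.

```bash
sed -i 's/^def cam(n):/import functools\n@functools.lru_cache(None)\ndef cam(n):/' h.py && python3 - <<'E'
from h import *
M={n:np.load(f"pics/keeper_eye7_{n}_0.npy").astype(float) for n in("top","side")}
ims={n:cv2.imread(f"pics/g7{n}.png") for n in M}
x0=onz("top",276.5,285,.007); x0=(x0[0],x0[1],.2)
r=[]
for k in (["top"],["side"],["top","side"]):
    p,f=fitk({n:M[n] for n in k},x0); r.append(p); print(k,p.round(4),np.degrees(p[2]).round(1),f,[M[n].sum() for n in k])
p=r[2]; o=[]
for n,(a,b,c,d) in dict(top=(265,315,250,300),side=(260,305,345,405)).items():
    im=ims[n].copy(); cs,_=cv2.findContours((rkeep(n,*p)>.5).astype(np.uint8),0,1)
    t=cv2.resize(im[a:b,c:d],None,fx=8,fy=8,interpolation=cv2.INTER_CUBIC)
    for q,col in((cs,(0,0,255)),(cv2.findContours(M[n].astype(np.uint8),0,1)[0],(0,255,0))):
        for e in q: cv2.polylines(t,[((e-[c,a]+.5)*8).astype(np.int32)],True,col,1)
    o.append(t)
h=min(t.shape[0] for t in o); cv2.imwrite("pics/k7.png",np.hstack([t[:h] for t in o])[:, :800])
for n in ("top","side"):
    print("wheel",n,fit(n,np.load(f"pics/wheel_mid7_{n}_0.npy").astype(float),WH,(.641,-.037),z=.036,yaw=False))
print(ctrl.get_obs()["time_s"])
E
```

```text
['top'] [ 0.49   -0.0063  0.2701] 15.5 22.385882352941177 [np.float64(438.0)]
['side'] [ 0.4915 -0.0046  0.1949] 11.2 33.240169165705495 [np.float64(708.0)]
['top', 'side'] [ 0.4904 -0.0061  0.2347] 13.4 66.1515570934256 [np.float64(438.0), np.float64(708.0)]
wheel top (array([ 0.63965164, -0.03638765]), np.float64(74.1673817762399), np.float64(473.0))
wheel side (array([ 0.64089023, -0.03642913]), np.float64(100.69210303729336), np.float64(544.0))
18.8
```

View pics/k7.png

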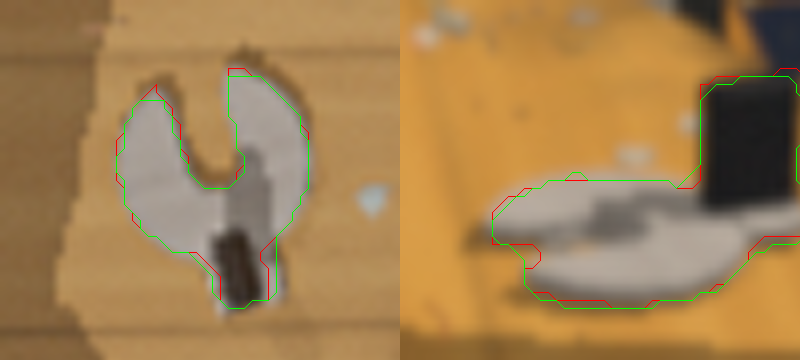

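```bash
python3 -m pendant '[0.004,0.026,0,0,0,2,0.05, 0.0074,0.05,0,0,0,4,0.05, 0.0074,0.05,-0.01,0,0,4,0.05, 0.0074,0.05,-0.02,0,0,4,0.05, 0.0074,0.0456,-0.03,0,0,0,0.05, 0,0,-0.03,0,0,0,0.05, 0,0,0,0,0,0,0.05]'
python3 - <<'E'
from h import *
ims={}
for n in ("side","top"):
    ims[n]=np.ascontiguousarray(ctrl.camera(n)[:,:,::-1])
cv2.imwrite("pics/g8.png",cv2.resize(ims["side"][220:310,330:430],None,fx=6,fy=6,interpolation=cv2.INTER_CUBIC))
o=ctrl.get_obs();q=o["eef_rot"];e=o["eef_pos"];print(e,R.from_quat([q[1],q[2],q[3],q[0]]).as_matrix()[:,2]);print(proj("side",[e+[-.006,.03,.005]]))
E
```

```text
time_s: 19.68
eef_pos: [0.453, -0.0136, 0.0753]
eef_rot: [0.085, -0.089, 0.702, -0.701]
wrist_force: [0.0, 0.8, 0.1]
opening: 0.584
[ 0.45532769 -0.0154207   0.07774907] [ 2.41925069e-01 -9.70294931e-01  9.16272661e-05]
[[395.21704013 257.30924326]]
```

View pics/g8.png

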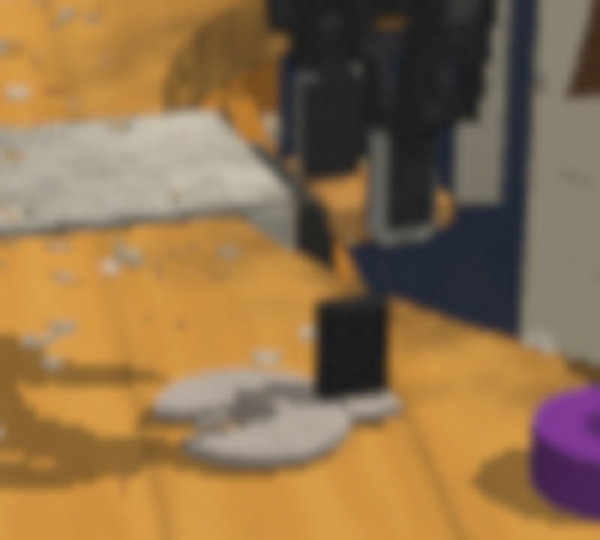

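```bash
python3 - <<'E'
from h import *
print(proj("side",[[.4555,-.0147,.045],[.4555,-.0147,.027],[.4553,-.0154,.0778]]))
E
```

```text
[[388.76835481 269.38038768]
 [388.5079547  277.58781974]
 [389.29137285 253.99576148]]
```

```bash
python3 -m pendant '[0,0.0007,-0.03,0,0,0,0.05, 0,0,-0.02,0,0,0,0.05, 0,0,-0.0145,0,0,0,0.05, 0,0,0,0,0,0,0.05]'; python3 -m pendant '[0,0,0,0,0,0,0.0, 0,0,0,0,0,0,0.0, 0,0,0,0,0,0,0.0, 0,0,0,0,0,0,0.0, 0,0,0,0,0,0,0.0]'
```

```text
time_s: 20.27
eef_pos: [0.4549, -0.0153, 0.0127]
eef_rot: [0.085, -0.086, 0.702, -0.702]
wrist_force: [-0.8, 0.2, 0.8]
opening: 0.59
time_s: 20.9
eef_pos: [0.4556, -0.0151, 0.0136]
eef_rot: [-0.086, 0.086, -0.702, 0.702]
wrist_force: [-0.9, 0.2, 5.8]
opening: 0.108
```

```bash
python3 -m pendant '[0,0,0.02,0,0,0,0, 0,0,0.04,0,0,0,0, 0.02,-0.008,0.02,0,0,-5,0, 0.0234,-0.008,-0.0106,0,0,-5,0, 0.02,-0.006,-0.0109,0,0,-4,0, 0,0,0,0,0,0,0, 0,0,0,0,0,0,0]'
python3 - <<'E'
from h import *
ims={}
for n in ("side","top"):
    ims[n]=np.ascontiguousarray(ctrl.camera(n)[:,:,::-1]); cv2.imwrite(f"pics/g9{n}.png",ims[n])
    for i,d in enumerate(ctrl.silhouettes("keeper_eye",n)[:2]):
        print(n,round(d["score"],2),d["bbox"]); np.save(f"pics/k9_{n}_{i}.npy",d["mask"])
cv2.imwrite("pics/g9.png",cv2.resize(ims["side"][210:310,260:400],None,fx=5.5,fy=5.5,interpolation=cv2.INTER_CUBIC))
cv2.imwrite("pics/g9t.png",cv2.resize(ims["top"][190:310,220:360],None,fx=5,fy=5,interpolation=cv2.INTER_CUBIC))
o=ctrl.get_obs();q=o["eef_rot"];e=o["eef_pos"];print(e,R.from_quat([q[1],q[2],q[3],q[0]]).as_matrix()[:,1:])
E
```

```text
time_s: 21.78
eef_pos: [0.5173, -0.0365, 0.071]
eef_rot: [-0.0, -0.001, 0.707, -0.707]
wrist_force: [0.2, -0.3, -1.8]
opening: 0.104
side 0.93 [323.5, 254.1, 362.9, 265.6]
[ 0.51790431 -0.0366947   0.07151145] [[ 1.49116448e-04 -1.67573891e-04]
 [-4.07289516e-05 -9.99999985e-01]
 [-9.99999988e-01  4.07039634e-05]]
```

View pics/g9.png

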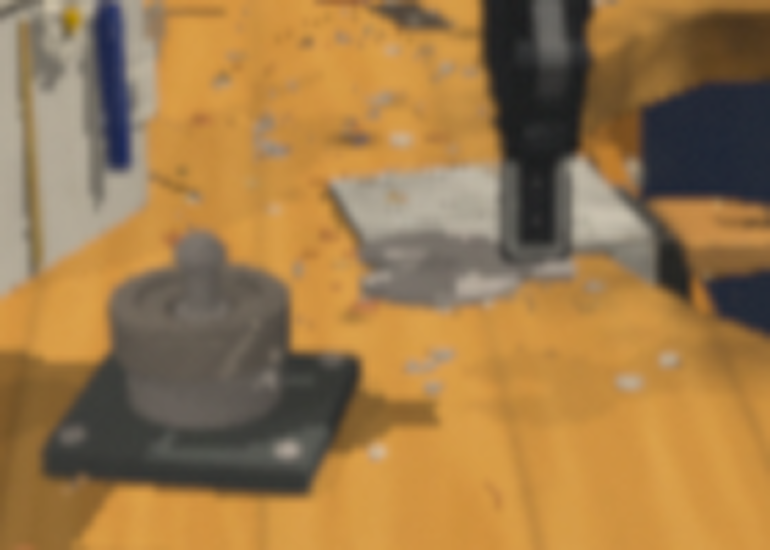

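View pics/g9t.png

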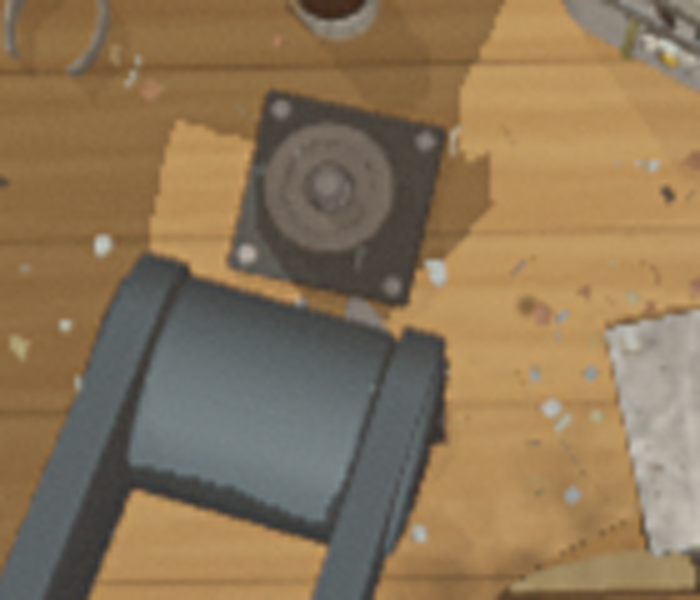

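```bash
python3 - <<'E'
from h import *
ZK=[(P,h) for P,h in KL if h<=.0091]
import h as H
H.KL=ZK
m=np.load("pics/k9_side_0.npy").astype(float); im=cv2.imread("pics/g9side.png")
c,a=310,235
t=cv2.resize(im[a:a+45,c:c+65],None,fx=12,fy=12,interpolation=cv2.INTER_CUBIC)
def dr(mk,col):
    for e in cv2.findContours(mk.astype(np.uint8),0,1)[0]: cv2.polylines(t,[((e-[c,a]+.5)*12).astype(np.int32)],True,col,1)
dr(m,(0,255,0))
best=min(((( H.rkeep("side",x,-.0368,0,z)-m)**2).sum(),x,z) for x in np.arange(.545,.562,.001) for z in np.arange(.050,.066,.001)); print(best)
dr(H.rkeep("side",.554,-.0368,0,.058)>.5,(0,0,255))
cv2.imwrite("pics/k9.png",t)
E
```

```text
(np.float64(53.84364475201845), np.float64(0.554), np.float64(0.05700000000000001))
```

View pics/k9.png

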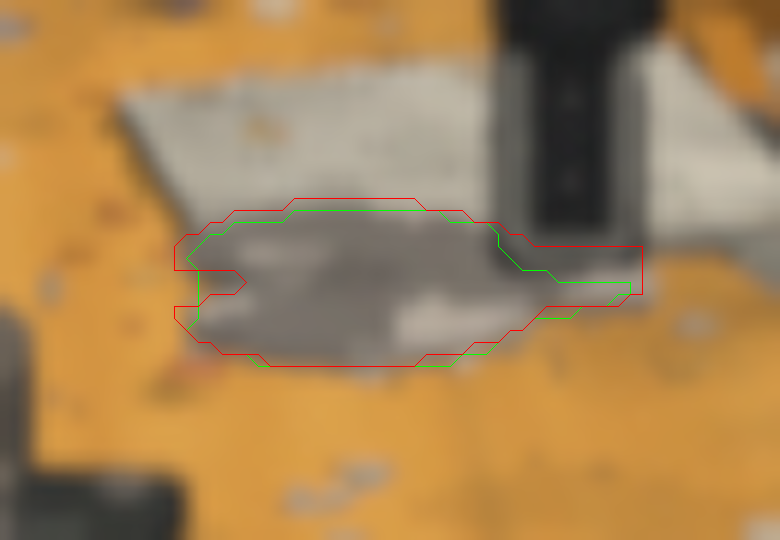

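```bash
python3 -m pendant '[0,-0.0003,0.0012,0,0,0,0, 0.015,0,0,0,0,0,0, 0.015,0,0,0,0,0,0, 0.01,0,0,0,0,0,0, 0,0,0,0,0,0,0, 0,0,0,0,0,0,0]'
python3 - <<'E'
from h import *
ims={}
for n in ("side","top"):
    ims[n]=np.ascontiguousarray(ctrl.camera(n)[:,:,::-1]); cv2.imwrite(f"pics/g10{n}.png",ims[n])
cv2.imwrite("pics/g10.png",cv2.resize(ims["side"][225:300,265:365],None,fx=8,fy=8,interpolation=cv2.INTER_CUBIC))
cv2.imwrite("pics/g10t.png",cv2.resize(ims["top"][190:270,250:340],None,fx=6,fy=6,interpolation=cv2.INTER_CUBIC))
o=ctrl.get_obs();print(o["eef_pos"],o["wrist_force"])
E
```

```text
time_s: 22.72
eef_pos: [0.5577, -0.0371, 0.0722]
eef_rot: [-0.001, -0.0, 0.707, -0.707]
wrist_force: [-0.5, 0.4, -1.0]
opening: 0.105
[ 0.55769128 -0.0371315   0.07222866] [ 0.49501922 -0.94397609 -1.29425221]
```

View pics/g10.png

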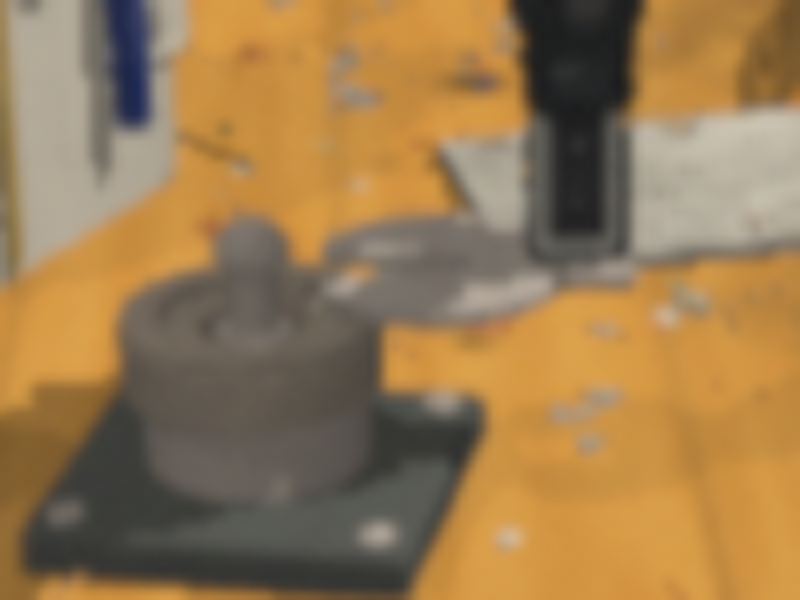

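View pics/g10t.png

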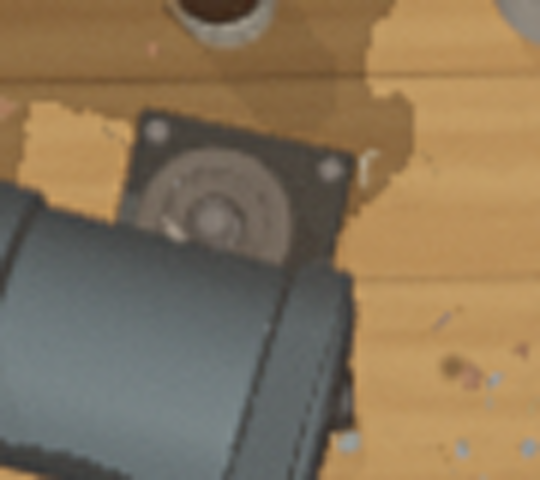

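```bash
python3 -m pendant '[0.008,0,0,0,0,0,0, 0.008,0,0,0,0,0,0, 0.006,0,0,0,0,0,0, 0,0,0,0,0,0,0]'; python3 -m pendant '[0.006,0,0,0,0,0,0, 0.006,0,0,0,0,0,0, 0.004,0,0,0,0,0,0, 0,0,0,0,0,0,0]'
```

```text
time_s: 23.32
eef_pos: [0.5809, -0.0373, 0.0724]
eef_rot: [0.0, -0.0, -0.707, 0.707]
wrist_force: [-0.0, 0.6, -0.4]
opening: 0.105
time_s: 23.82
eef_pos: [0.5966, -0.0373, 0.0724]
eef_rot: [0.0, -0.0, -0.707, 0.707]
wrist_force: [-0.1, 0.5, -0.8]
opening: 0.105
```

```bash
python3 -m pendant '[0.004,0,0,0,0,0,0, 0.004,0,0,0,0,0,0, 0,0,0,0,0,0,0, 0,0,0,0,0,0,0]'
python3 - <<'E'
from h import *
ims={}
for n in ("side","top"):
    ims[n]=np.ascontiguousarray(ctrl.camera(n)[:,:,::-1]); cv2.imwrite(f"pics/g11{n}.png",ims[n])
im=ims["side"]; c,a=265,225
o=ctrl.get_obs();e=o["eef_pos"];print(e,o["wrist_force"])
t=cv2.resize(im[a:a+75,c:c+100],None,fx=8,fy=8,interpolation=cv2.INTER_CUBIC); t0=t.copy()
import h as H
H.KL=[(P,h) for P,h in KL if h<=.0091]
def dr(mk,col):
    for e in cv2.findContours(mk.astype(np.uint8),0,1)[0]: cv2.polylines(t,[((e-[c,a]+.5)*8).astype(np.int32)],True,col,1)
dr(H.rkeep("side",.640,-.037,0,e[2]-.0136)>.5,(0,0,255))
dr(H.render("side",[WH[0]],.640,-.037,0,.036)>.5,(0,255,0))
cv2.imwrite("pics/g11.png",t); 
cv2.imwrite("pics/g11b.png",t0)
E
```

```text
time_s: 24.32
eef_pos: [0.6042, -0.0372, 0.0723]
eef_rot: [-0.0, 0.0, 0.707, -0.707]
wrist_force: [0.3, 0.6, -0.8]
opening: 0.108
[ 0.60415544 -0.03720859  0.07233771] [ 0.89257197 -0.43598486 -0.49971375]
```

View pics/g11.png

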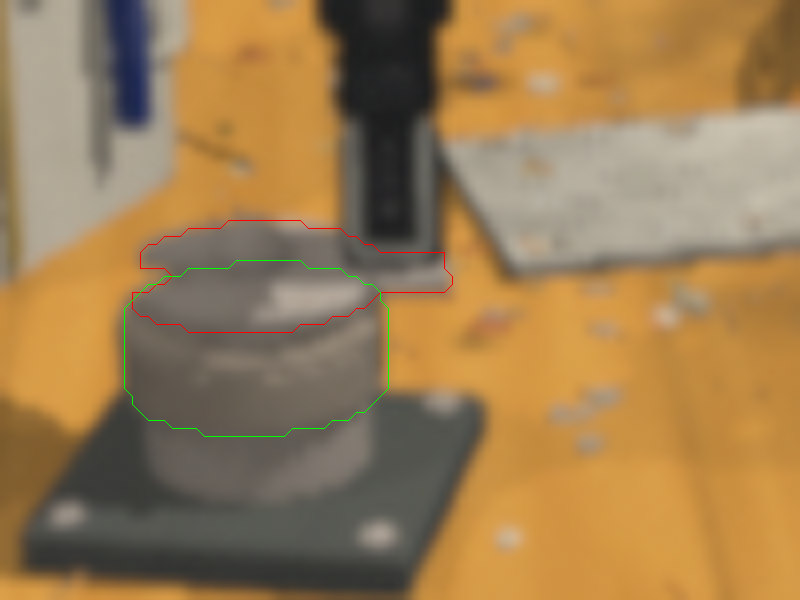

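View pics/g11b.png

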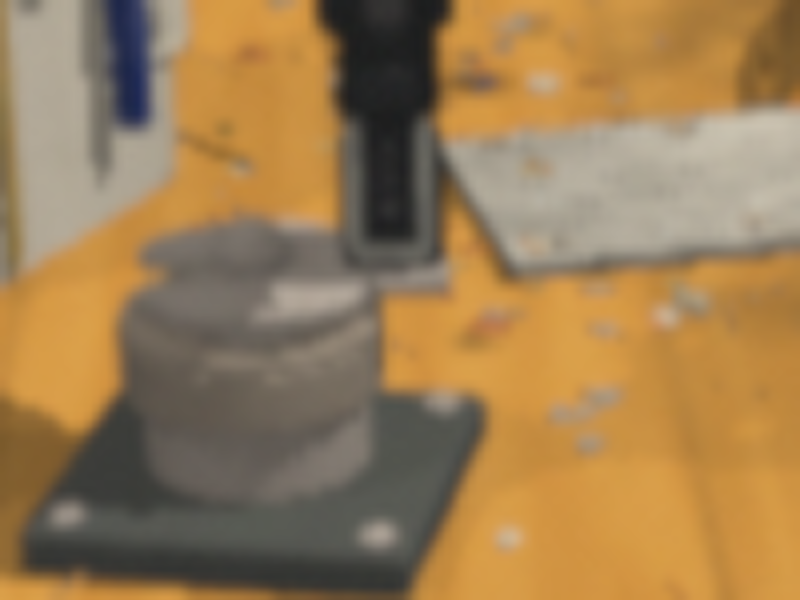

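```bash
python3 -m pendant '[0.0005,0,-0.002,0,0,0,0, 0,0,-0.002,0,0,0,0, 0,0,0,0,0,0,0]'; python3 -m pendant '[0,0,-0.0015,0,0,0,0, 0,0,0,0,0,0,0]'
```

```text
time_s: 24.8
eef_pos: [0.6045, -0.0372, 0.0681]
eef_rot: [-0.001, 0.0, 0.707, -0.707]
wrist_force: [0.9, -0.2, -1.0]
opening: 0.11
time_s: 25.05
eef_pos: [0.6047, -0.0372, 0.0668]
eef_rot: [-0.0, 0.0, 0.707, -0.707]
wrist_force: [0.3, 0.6, -0.4]
opening: 0.104
```

```bash
python3 -m pendant '[0,0,-0.001,0,0,0,0, 0,0,0,0,0,0,0]'
```

```text
time_s: 25.3
eef_pos: [0.6048, -0.0372, 0.0659]
eef_rot: [-0.0, 0.0, 0.707, -0.707]
wrist_force: [1.0, 0.8, -1.4]
opening: 0.105
```

```bash
python3 -m pendant '[0,0,-0.0005,0,0,0,0, 0,0,0,0,0,0,0]';  python3 -m pendant '[0,0,-0.0005,0,0,0,0, 0,0,0,0,0,0,0]'
```

```text
time_s: 25.55
eef_pos: [0.6048, -0.0373, 0.0657]
eef_rot: [0.0, -0.0, -0.707, 0.707]
wrist_force: [-1.3, -0.6, 2.6]
opening: 0.108
time_s: 25.8
eef_pos: [0.6049, -0.0372, 0.0657]
eef_rot: [0.0, -0.0, -0.707, 0.707]
wrist_force: [-3.2, 0.5, 5.5]
opening: 0.107
```

```bash
python3 -m pendant '[0,0,0,0,0,0,0.04, 0,0,0,0,0,0,0.04, 0,0,0,0,0,0,0.04, 0,0,0.02,0,0,0,0.04, 0,0,0.04,0,0,0,0.04, -0.02,0,0.04,0,0,0,0.04, -0.04,-0.02,0.02,0,0,0,0.06, -0.04,-0.045,0,0,0,0,0.06, -0.04,-0.045,0,0,0,0,0.06, -0.04,-0.045,0,0,0,0,0.06, -0.02,-0.045,0,0,0,0,0.06, 0,0,0,0,0,0,0.06]'
python3 - <<'E'
from h import *
ims={}
for n in ("side","top"):
    ims[n]=np.ascontiguousarray(ctrl.camera(n)[:,:,::-1]); cv2.imwrite(f"pics/g12{n}.png",ims[n])
cv2.imwrite("pics/g12.png",cv2.resize(ims["side"][225:300,255:355],None,fx=8,fy=8,interpolation=cv2.INTER_CUBIC))
cv2.imwrite("pics/g12t.png",cv2.resize(ims["top"][170:260,220:320],None,fx=6,fy=6,interpolation=cv2.INTER_CUBIC))
print(ctrl.get_obs()["eef_pos"])
E
```

```text
time_s: 27.3
eef_pos: [0.404, -0.2403, 0.1867]
eef_rot: [0.001, -0.003, -0.706, 0.708]
wrist_force: [0.4, 0.1, 0.8]
opening: 0.7
[ 0.40498503 -0.23755567  0.18594842]
```

View pics/g12.png

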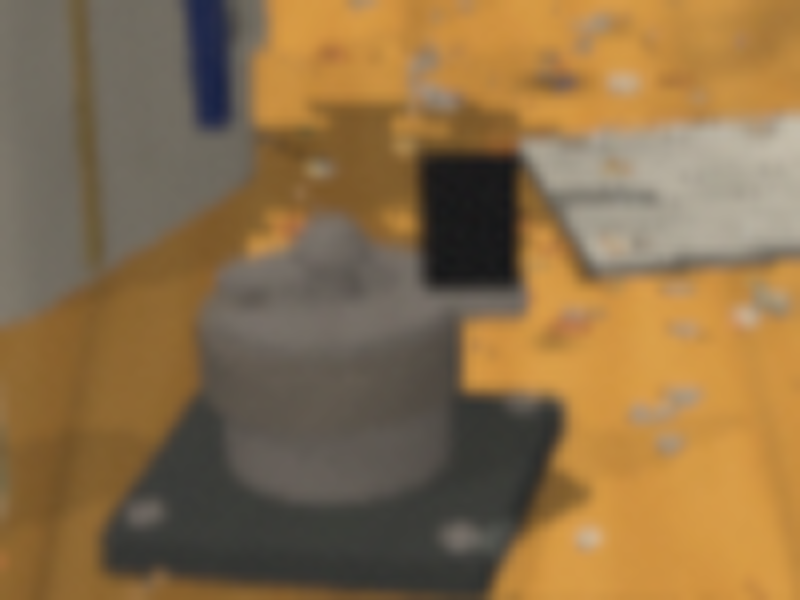

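View pics/g12t.png

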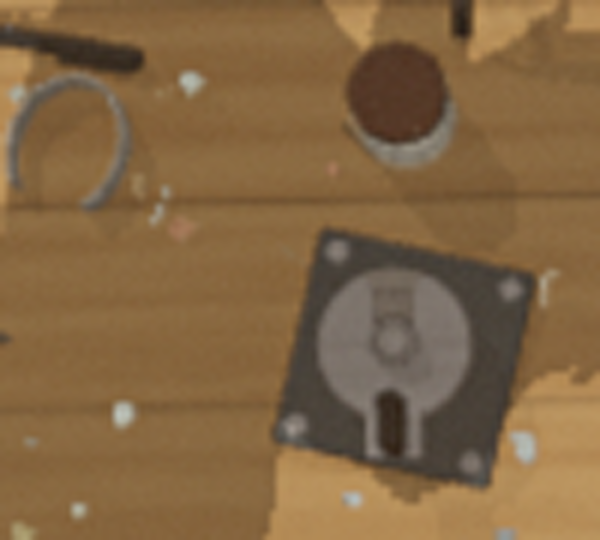

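View pics/g12side.png

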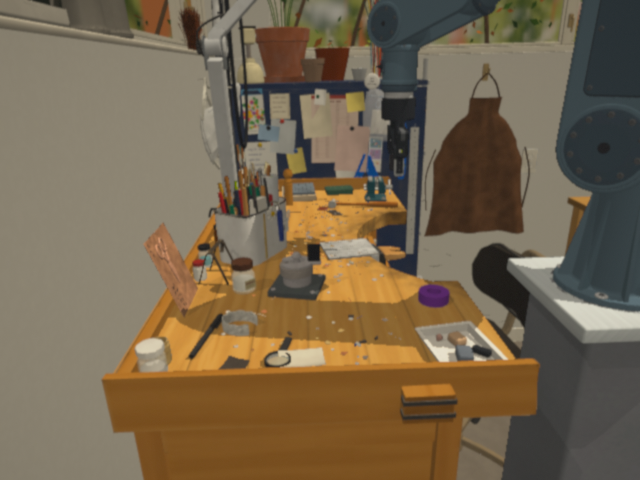

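```bash
python3 - <<'E'
from h import *
o=ctrl.get_obs(); print(o["time_s"],o["wrist_force"])
im=cv2.imread("pics/g12side.png"); c,a=255,225
t=cv2.resize(im[a:a+75,c:c+100],None,fx=8,fy=8,interpolation=cv2.INTER_CUBIC)
for z,col in((.052,(0,0,255)),(.056,(255,255,0))):
    for e in cv2.findContours((rkeep("side",.6405,-.037,0,z)>.5).astype(np.uint8),0,1)[0]: cv2.polylines(t,[((e-[c,a]+.5)*8).astype(np.int32)],True,col,1)
cv2.imwrite("pics/g13.png",t)
for n in ("side","top"):
    A=cv2.imread(f"pics/{n}0.png");B=cv2.imread(f"pics/g12{n}.png")
    for nm,(l,tp,r,b) in {"side":dict(cuff=(221,308,260,338),loupe=(262,330,295,368),jar=(229,257,259,299)),"top":dict(cuff=(220,175,246,206),loupe=(183,210,224,230),jar=(276,176,298,196))}[n].items():
        g=lambda I: np.float32(cv2.Laplacian(cv2.cvtColor(I[tp-4:b+4,l-4:r+4],cv2.COLOR_BGR2GRAY),cv2.CV_32F))
        print(n,nm,cv2.phaseCorrelate(g(A),g(B)))
E
```

```text
27.4 [ 1.12451132  0.78571983 -0.76249282]
side cuff ((-1.0239351984412473, 0.8713907776909942), 0.4037346139550209)
side loupe ((0.5903928209857767, 0.08167742799825817), 0.8855034439652054)
side jar ((-0.3351092986647295, -0.11994277970828904), 0.7139687538146973)
top cuff ((-0.03414513879855008, -0.20195613866648188), 0.6340920594003465)
top loupe ((-0.13578033054644933, -0.08412213793701007), 0.843719846089681)
top jar ((0.16560640908370594, 0.3199372776039482), 0.8566039464208814)
```

View pics/g13.png

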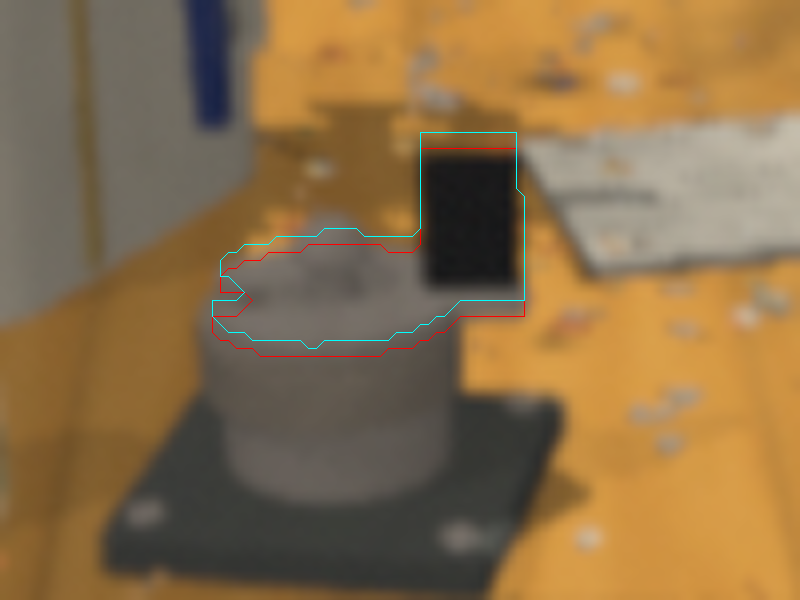

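The outline for a seated keeper (underside at 52 mm, red) matches the picture. The unseated one (56 mm) does not. The bystanders have not moved, apart from lighting noise, so I am handing in.

```bash
python3 -c "
from bench import ctrl
print(ctrl.hand_in())"
```

```text
the job is handed in; nothing more can be done
None
```

The wheel is mounted and I handed the job in at 27.4 s. I put the grey spacer collar (not the purple look-alike) on the base first and the wheel on the collar with its recess up. Then I slid the keeper in along +x under the head and lowered it into the recess. Everything was released, and the arm was parked clear with the gripper empty.

**Last checks:**
- **Seating:** The keeper's boss dropped past the wheel's top face with no resistance. Contact came at 52 mm, its seated height, and the side picture matches the seated outline rather than the 56 mm one. The top picture shows the plate centred on the wheel.
- **Centring:** The camera fits and the arm's own position agreed to about 1 mm.
- **Forces:** The highest wrist force I read was about 11 N, while gripping the spacer. I saw readings only at the end of each move.
- **Bystanders:** The magnifier and the jar matched their first pictures to well under a pixel. So did the cuff from above. The side comparison of the cuff showed about a 1 px shift with low confidence. I put that down to changed shadows, since the robot never went near it.

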